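# Bring the eye rinse round to the swabs

## Task

Take the bottle carousel by the black grip bar on its centre post and turn it so that the white bottle with the blue cap comes round to the glass of swabs and points straight at it. Go the shorter way round, so that this bottle never sweeps past the tape roll. Then let go, and leave the swab glass and the tape roll standing where they are.

Things in the scene. Friction and masses are not known exactly. Their poses are not given: they have to be found in the camera images.
- carousel: Carousel plate, green, 172 mm wide, with five fixed bottles; turns both ways without stops about its vertical axis (friction 0.06 N m), stays where left. Origin on the axis, 15 mm above the table; z up, x towards the blue-capped bottle. Black grip bar on the centre post, centred on the axis, along x: 60 mm long, 15 mm wide, 36 mm high, from 110 to 146 mm above the origin. Bottles end at 87 mm.
- eye_rinse: White bottle with a blue cap, 32 mm across and 68 mm high, fixed on the carousel 58 mm from its axis; the only blue-capped one of the five (the others have brown bodies or a red cap). Origin: centre of its underside, 27 mm above the table; z up, x away from the carousel's axis.
- swab_glass: Small clear glass of wooden swab sticks, 42 mm across, 86 mm high with the sticks, loose on the table about 145 mm from the carousel's axis, 40 to 80 degrees round from the blue-capped bottle, on one side or the other. Origin: centre of its underside; z up.
- tape_roll: Roll of skin-coloured tape lying flat, 82 mm across and 30 mm high, loose on the table about 145 mm from the carousel's axis, 40 to 80 degrees round from the blue-capped bottle, on the other side of it than the swab glass. Origin: centre of its underside; z up.

How it is judged:
At the end, for the whole second after the job is handed in: The blue-capped white bottle is on the swab glass's side of the carousel, the glass's centre within 30 mm of the straight line from the carousel's axis through that bottle (about 11 degrees either way); the carousel is at rest and the glass upright (x of swab_glass in the frame of carousel above 0.05 m and y of swab_glass in the frame of carousel between -0.03 and 0.03 m and angular speed of carousel below 0.05 rad/s and angle between swab_glass's own z axis and vertical below 0.15 rad); the robot touches nothing.
It fails at once if the blue-capped bottle sweeps past the tape roll (the carousel was turned the long way): the line from the axis through the bottle comes within 30 mm of the tape roll's centre (x of tape_roll in the frame of carousel above 0.05 m and y of tape_roll in the frame of carousel between -0.03 and 0.03 m).
It fails at once if the swab glass is shifted by more than 20 mm (distance of swab_glass from where it was at the start of the episode above 0.02 m).
It fails at once if the tape roll is shifted by more than 20 mm (distance of tape_roll from where it was at the start of the episode above 0.02 m).
It also fails if it takes over 32 s, if anything falls off the work surface, if the arm or the gripper's body presses on something with over 40 N, if the wrist force passes 120 N, or if a joint passes its speed limit or range.

## Robot

A 6-joint arm with a two-finger parallel gripper is mounted at the origin on a cart in front of the work surface, level with it; the furniture and walls round the work are solid. World frame = base frame: x ahead of the robot, y to its left, z up, the work surface at z = 0. Lengths are in m, angles in rad, forces in N, time in s.
With the tool pointing down it reaches from about 0.35 to 0.925 m from the base axis. Payload 6.4 kg.
Tool frame: the origin (TCP) lies between the finger pads; the fingertips stand 14 mm ahead of it and the grasp point (between the pads) lies 5 mm behind it; z points along the fingers, y is the line along which they close (so a half turn about z gives the same grasp; the last joint's range is limited). The gripper opens to 85 mm and grips with 20 to 120 N. Pads are 22 mm wide; open, the fingers measure 114 mm over their backs; the gripper's body (76 mm by 85 mm) begins 54 mm behind the grasp point. The pads swing forward as they close: fully open they stand 13 mm farther back than shut.
Start: joints at [-1.396, 0.245, 1.558, -0, 1.339, -0.174], TCP at [0.222, -0.611, 0.245] pointing down, gripper open.
Joint ranges: [-3.13, 3.13], [-1.02, 2.26], [0.13, 2.54], [-0.95, 4.09], [0.21, 2.88], [-2.74, 2.74]. Speed limits (rad/s): [2.57, 2.57, 3.14, 3.14, 3.14, 3.14].

## Interface

Orientations are given as a 3x3 rotation matrix whose columns are the frame's x, y, z axes.
In Python, from station import manip, hand, planner, telemetry, imaging, job_done gives the robot as it stands. The module is installed in compiled form; this text tells all that it offers. Calls block until the motion is done:
- manip.move_ptp(position, orientation): joint-space move of the TCP to a pose.
- manip.movel(position, frame=None, velocity=0.15, until_force=None): straight line of the TCP; frame=None keeps the orientation; velocity is the mean speed in m/s. With until_force (N) it stops when the force on the tool has changed by that much, and returns True; else False.
- manip.move_j(angles): joint-space move.
- hand.open_jaws() and hand.close_gripper(effort=None): open the fingers fully, or close them until they stop; effort is the grip in N (None keeps the last).
- manip.sleep(seconds).
- planner.inverse_kinematics(position, orientation): joint angles nearest the present ones, or None.
- telemetry.observe(): the state.
- imaging.capture(name): name is "scene" or "side" or "wrist"; returns a dict with "frame" (480x640x3 uint8, red, green, blue), "mtx" (3x3 intrinsics, pixels), "rvec" (rotation vector, rad) and "tvec" (3), from world to camera coordinates, as OpenCV has them. Camera axes: x right, y down, z forward; pixel columns grow to the right and rows downward; lengths in m; the calibration is good to about 2 mm. The wrist camera is an equidistant fisheye: a pixel r from the principal point sees the ray r / f radians off the axis. A picture is of the moment at which its call begins. There is no depth.
A pose or a line that the arm cannot do raises manip.PlanningError and nothing moves.
- job_done(): hands the job in; it is judged then, once.
The state is a dict: "t": time; "joints": joint angles; "joint_vel": joint speeds; "tau": joint torques, N m; "position": TCP position; "ee_rot": TCP orientation; "contact_force": force on the tool from outside, world axes, zero at the start; "torque": the same for the moment, N m; "opening": finger opening in m; "gripper_force": force on a finger pad.
Only numpy, scipy, OpenCV 4.12 (cv2) and the standard library are available. Lean on these libraries where they do the work, as an engineer would, in place of code of your own. Each camera call takes 0.05 s, during which the arm holds its last target. There are 200 camera calls.

## Working session

There is one attempt and no reset: what is moved stays moved. The work goes in short steps, each a Python script; the robot and the scene stay as the last script left them, time stands still between calls to the robot, and variables do not carry over. Pictures are saved under pics/ and viewed, at most 10 in all, crops included, and the job is handed in when it is done.

```bash
mkdir -p pics
cat > h.py <<'E'
import numpy as np,cv2
from station import *
def cam(n):
    c=imaging.capture(n);R=cv2.Rodrigues(np.array(c["rvec"],float))[0];return c["frame"],np.array(c["mtx"]),R,np.array(c["tvec"],float).ravel()
def ray(c,uv,z):
    _,K,R,t=c;d=R.T@np.linalg.inv(K)@np.array([uv[0],uv[1],1.]);o=-R.T@t
    return o+d*(z-o[2])/d[2]
def proj(c,P):
    _,K,R,t=c;p=K@(R@np.array(P)+t);return p[:2]/p[2]
E
python3 - <<'E'
from h import *
import pickle
cs={}
for n in("scene","side"):
    cs[n]=cam(n);cv2.imwrite(f"pics/{n}0.png",cs[n][0][:,:,::-1]);_,K,R,t=cs[n];print(n,-R.T@t,K[0,0])
pickle.dump(cs,open("c.pkl","wb"))
print(telemetry.observe()["t"])
E
```

```text
scene [0.22033783 0.62835514 0.53029498] 500.26316649377657
side [ 0.51592175 -0.76951726  0.4085334 ] 450.1234760710519
0.1
```

View pics/scene0.png

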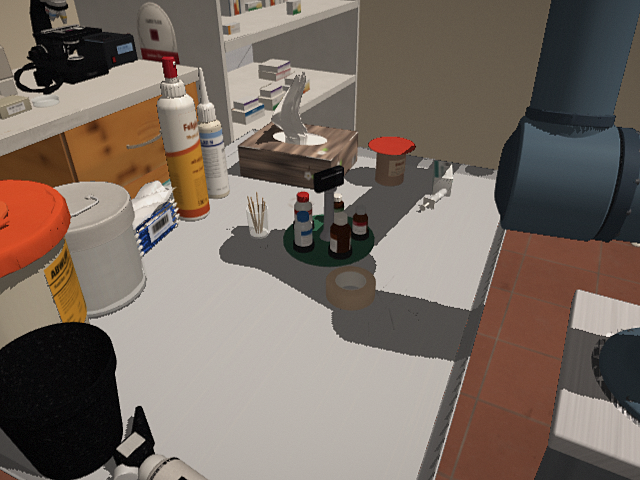

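View pics/side0.png

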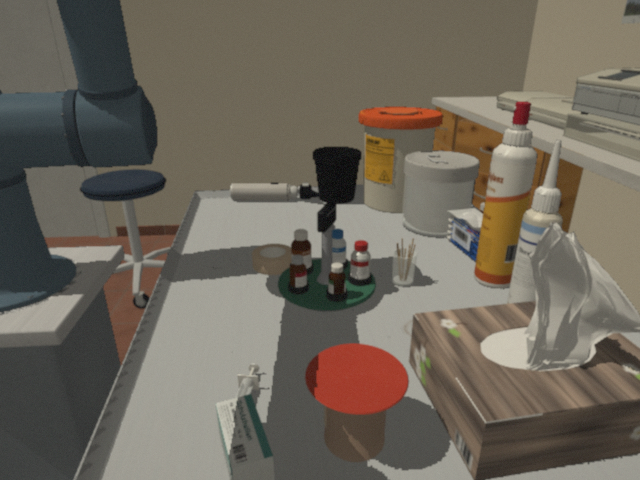

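Scene view: glass at (258,215), tape at (351,288), grip bar at (328,178), and the plate around (329,240). Side view: blue cap at (337,237), glass at (403,262), tape at (271,260), bar at (327,217). Next I'll measure by masks and zoom in.

```bash
cat > m.py <<'E'
from h import *
import pickle
cs=pickle.load(open("c.pkl","rb"))
S=cs["scene"];D=cs["side"]
a=cv2.resize(S[0][150:320,215:400],None,fx=3.2,fy=3.2,interpolation=2);b=cv2.resize(D[0][190:310,235:430],None,fx=3,fy=3,interpolation=2)
cv2.imwrite("pics/z1.png",a[:,:,::-1]);cv2.imwrite("pics/z2.png",b[:,:,::-1])
def mask(c,f,box):
    x0,y0,x1,y1=box;h=cv2.cvtColor(c[0],cv2.COLOR_RGB2HSV);m=np.zeros(h.shape[:2],np.uint8)
    m[y0:y1,x0:x1]=(f(h.astype(int))[y0:y1,x0:x1])*255
    n,l,s,ce=cv2.connectedComponentsWithStats(m);i=1+s[1:,4].argmax();return l==i,s[i],ce[i]
for n,c,boxes in(("scene",S,[(270,200,390,275),(300,155,355,200)]),("side",D,[(265,250,390,312),(310,195,345,240)])):
    g,s,ce=mask(c,lambda h:(h[...,0]>60)&(h[...,0]<95)&(h[...,1]>90),boxes[0]);print(n,"green",s,ce)
    pts=np.argwhere(g)[:,::-1];P=np.array([ray(c,p,.027)[:2] for p in pts])
    (cx,cy),r=cv2.minEnclosingCircle(P.astype(np.float32));print(" plate@z.027",cx,cy,r)
    k,s,ce=mask(c,lambda h:h[...,2]<50,boxes[1]);print(" bar",s,ce,ray(c,ce,.143))
    k,s,ce=mask(c,lambda h:(h[...,0]>98)&(h[...,0]<125)&(h[...,1]>100)&(h[...,2]>60),(270,180,390,275));print(" blue",s,ce,ray(c,ce,.09))
    # wood/tape
    k,s,ce=mask(c,lambda h:(h[...,0]>5)&(h[...,0]<22)&(h[...,1]>45),(320,262,380,312) if n=="scene" else (245,243,292,280));print(" tape",s,ce,ray(c,ce,.02))
E
python3 m.py
```

```text
scene green [ 284  215   90   51 1552] [326.14884021 246.87757732]
 plate@z.027 0.5722194910049438 -0.06820739060640335 0.08756774663925171
 bar [311 166  33  27 619] [327.84975767 178.7819063 ] [ 0.57897888 -0.0765377   0.143     ]
 blue [297 211  12  11 102] [302.29411765 216.02941176] [ 0.60113487 -0.02241713  0.09      ]
 tape [ 326  266   50   45 1446] [350.08921162 289.85961272] [0.47606889 0.04488906 0.02      ]
side green [332 279  43  30 393] [356.47328244 293.45038168]
 plate@z.027 0.6180920004844666 -0.1341177225112915 0.05130348727107048
 bar [310 195  35  37 593] [327.77908938 210.16526138] [ 0.58334969 -0.04827395  0.143     ]
 blue [332 230  10   9  74] [336.89189189 233.67567568] [ 0.60195685 -0.02798292  0.09      ]
 tape [252 244  40  36 851] [271.93654524 260.74383079] [0.48143446 0.0128602  0.02      ]
```

View pics/z1.png

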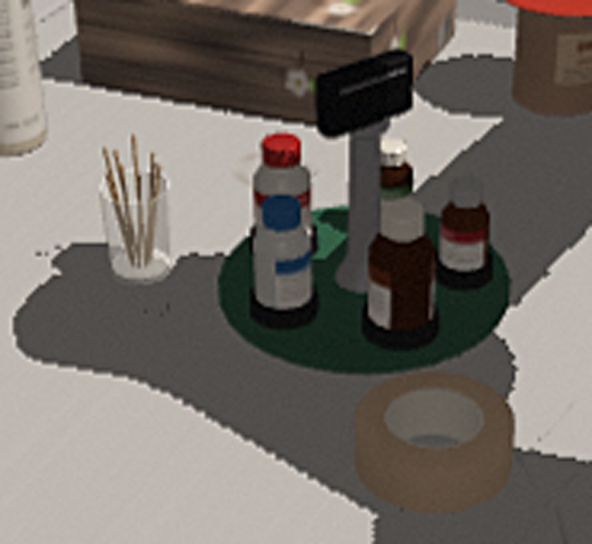

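View pics/z2.png

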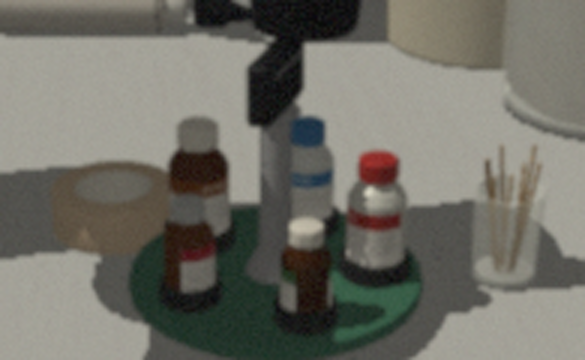

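Zooms: z1 shows the glass base at about (140,268), the blue-capped bottle at front left and the tape at (435,440). In z2 the glass base is at (505,272), the bar centre at (275,84), and the blue cap is behind the post.

```bash
cat > m2.py <<'E'
from m import *
print('----')
def tri(u,v):
    P=[c[1]@np.c_[c[2],c[3]] for c in(S,D)]
    X=cv2.triangulatePoints(P[0],P[1],np.array(u,float).reshape(2,1),np.array(v,float).reshape(2,1)).ravel();return X[:3]/X[3]
z1=lambda x,y:(x/3.2+215-.35,y/3.2+150-.35)
z2=lambda x,y:(x/3+235-.35,y/3+190-.35)
cap=tri(z1(282,213),z2(308,132));bar=tri((327.85,178.78),z2(275,84));gl=tri(z1(140,268),z2(505,272))
print("cap",cap,"bar",bar,"glass",gl)
print("glass z=.004",ray(S,z1(140,268),.004),ray(D,z2(505,272),.004))
print("tape top",ray(S,z1(435,418),.03),ray(D,z2(113,186),.03))
m,s,ce=mask(S,lambda h:(h[...,0]>60)&(h[...,0]<95)&(h[...,1]>90),(270,200,390,275))
cn=cv2.convexHull(np.argwhere(m)[:,::-1].astype(np.int32))[:,0]
P=np.array([ray(S,p,.023)[:2] for p in cn]);(x,y),r=cv2.minEnclosingCircle(P.astype(np.float32));print("axis .023",x,y,r)
A=np.array([(x+bar[0])/2,(y+bar[1])/2]);G=gl[:2]
T=ray(S,z1(435,418),.03)[:2]
ang=lambda p:np.degrees(np.arctan2(*(p[:2]-A)[::-1]))
for n,p in(("cap",cap),("glass",G),("tape",T)):print(n,ang(p),np.linalg.norm(p[:2]-A))
print(A)
t=np.radians(ang(cap));X=np.array([np.cos(t),np.sin(t)]);Y=np.array([-X[1],X[0]])
for c,f,n in((S,lambda p:((p[0]-214.65)*3.2,(p[1]-149.65)*3.2),"z1"),(D,lambda p:((p[0]-234.65)*3,(p[1]-189.65)*3),"z2")):
    print(n,[np.round(f(proj(c,[*(A+sx*.03*X+sy*.0075*Y),z]))).astype(int).tolist() for z in(.125,.161) for sx in(-1,1) for sy in(-1,1)])
E
python3 m2.py | sed '1,/----/d'
```

```text
cap [ 0.60238197 -0.0251557   0.08832738] bar [ 0.57908105 -0.07830852  0.14163082] glass [ 0.72203401 -0.05370227  0.00234181]
glass z=.004 [ 0.71912108 -0.05089801  0.004     ] [ 0.72252159 -0.05516223  0.004     ]
tape top [0.48082693 0.03337942 0.03      ] [0.48219019 0.03266163 0.03      ]
axis .023 0.5749813318252563 -0.07378105074167252 0.08825890719890594
cap 63.51946126096287 0.056853855532434334
glass 8.759434777000006 0.14671402838960726
tape 131.3214944886374 0.14570146107768725
[ 0.57703119 -0.07604478]
z1 [[400, 104], [416, 114], [312, 134], [328, 144], [401, 46], [418, 55], [312, 74], [328, 83]]
z2 [[265, 131], [239, 127], [304, 93], [279, 89], [265, 68], [239, 64], [305, 33], [280, 30]]
```

```bash
cat > g.py <<'E'
from h import *
A=np.array([.579,-.078])
def R(a,s=1):
    x=s*np.array([np.cos(a),np.sin(a),0]);z=np.array([0,0,-1.]);return np.c_[x,np.cross(z,x),z]
a0,a1=np.radians(66.3),np.radians(9.8)
E
python3 - <<'E'
from g import *
best=None
for s in(1,-1):
    q=[planner.inverse_kinematics([*A,.14],R(a,s)) for a in(a0,a1)];print(s,[np.round(x,3).tolist() if x is not None else None for x in q])
    if all(x is not None for x in q):
        m=max(abs(x[5]) for x in q)
        if best is None or m<best[0]:best=(m,s)
s=best[1];print("use",s);open("s.txt","w").write(str(s))
manip.move_ptp([*A,.26],R(a0,s))
manip.movel([*A,.14],velocity=.1)
o=telemetry.observe();print(o["t"],o["position"],o["joints"],o["contact_force"])
for n in("wrist","scene"):cv2.imwrite(f"pics/{n}1.png",cam(n)[0][:,:,::-1])
E
```

```text
1 [[-0.328, 0.211, 1.803, -0.0, 1.127, 0.086], [-0.328, 0.211, 1.803, -0.0, 1.127, 1.072]]
-1 [None, [-0.328, 0.211, 1.803, -0.0, 1.127, -2.07]]
use 1
3.7417 [ 0.57956432 -0.07816076  0.14086484] [-3.27806678e-01  2.10144737e-01  1.80236141e+00  9.13348300e-06
  1.12746658e+00  8.57967962e-02] [-0.20470343  0.15996233 -0.652327  ]
```

View pics/wrist1.png

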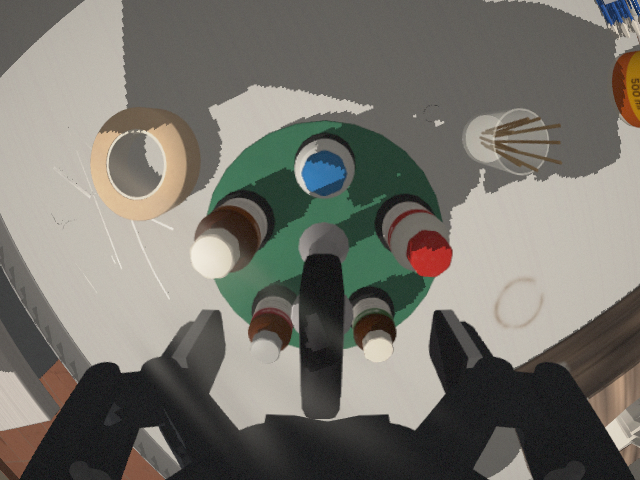

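The wrist view shows the bar centred between the fingers (column 322) and in line with the blue cap at (324,172). The glass base is at about (487,138) and the tape at (145,165). Now grip, turn and release.

Run:
```python
from g import *
hand.close_gripper(40)
o=telemetry.observe();print(o["t"],o["opening"],o["gripper_force"],o["contact_force"])
q=np.array(o["joints"]);q0=q[5]
for k in range(1,5):
    q[5]=q0+k/4*(a0-a1);manip.move_j(q)
manip.sleep(.3);o=telemetry.observe();print(o["t"],o["opening"],o["contact_force"],o["torque"],o["joints"][5])
cv2.imwrite("pics/w2.png",cam("wrist")[0][:,:,::-1]);cv2.imwrite("pics/s2.png",cam("side")[0][:,:,::-1])
```

```text
4.4833 0.014410975834810663 51.19450283549668 [-9.08013594  3.0497444   6.5660117 ]
6.1833 0.014345423247140061 [ 2.68261328 -3.92601348 -2.5558491 ] [-0.47393904 -0.78601384  0.07944522] 1.0703372992245126
```

View pics/w2.png

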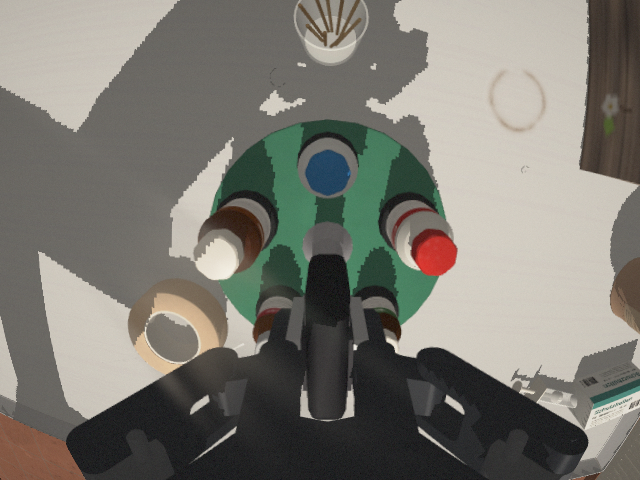

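The blue cap (328,172) and the glass (331,35) line up with the post (328,243). Release and retreat.

Run:
```python
from g import *
hand.open_jaws();manip.sleep(.2)
manip.movel([*A,.27],velocity=.1);manip.sleep(.5)
o=telemetry.observe();print(o["t"],o["contact_force"])
cv2.imwrite("pics/w3.png",cam("wrist")[0][:,:,::-1])
```

```text
9.1167 [ 0.14460264 -0.131643    0.53182995]
```

View pics/w3.png

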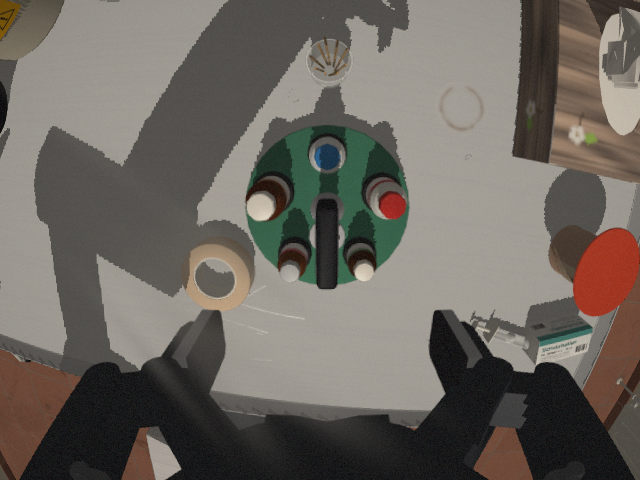

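The gripper is clear. The bar (327,243), blue cap (327,156) and glass (329,60) lie in one line, and the tape at (218,277) looks undisturbed.

```bash
python3 -c "
from station import *
print(job_done())"
```

```text
the job is handed in; nothing more can be done
None
```

I turned the carousel about 56° the short way, away from the tape roll. The last picture shows the blue-capped bottle pointing straight at the swab glass and the gripper clear of everything, with the glass and tape looking unmoved. I handed the job in at about 9 s, and no verdict came back.

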